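# Find the socket that fits the instrument's clamp nut

### The job

Find which socket from the grey tray fits the hex clamp nut in the collar on the cream instrument base, by trying them on it. Put any that does not fit back standing upright in the tray, and finish with the right one fully down and upright on the nut and still held in the gripper: do not let go of it. Leave the other things on the bench and in the tray where they are.

Things in the scene. Friction and masses are not known exactly. Their poses are not given: they have to be found in the camera images.
- nut_seat (a point): point at the foot of the hex clamp nut, on its axis, on the base's flat plate (30 mm above the bench); z up. The nut is fixed and does not turn; two of its flats face +x and -x of this point. The socket that fits (exactly one) goes down until its rim meets this plate
- nut_top (a point): point 20 mm above nut_seat: top of the nut, a steel hexagon 20 mm high whose top 4 mm are bevelled inwards by 2 mm, with a 10 mm stud standing 4 mm out of it. Which nut is fitted changes between starts and is not told: 18, 23 or 28 mm across flats. A socket too small for it is stopped here, its rim 18 to 20 mm above the plate
- collar_top (a point): point 10 mm above nut_seat, on the nut's axis: top of the round steel collar around the nut, 6 mm wall, inside diameter 34.5, 40.5 or 46.5 mm for the 18, 23 or 28 mm nut. A socket too large for the nut is stopped by the collar, its rim 10 mm above the plate
- base: fixed cream instrument base, 200 x 200 mm, origin under its centre. The flat plate, 30 mm high, is its -x part, with the nut at x = -35 mm; its +x part (from x = 25 mm) is a closed casing 75 mm high
- tray: shallow grey open tray, 100 mm (its x) by 300 mm (its y), rim 14 mm high, walls and floor 5 mm, fixed to the bench, origin under its centre. The sockets and the adapter stand on its floor in a row along its y, about 72 mm apart, in any order
- socket_small_centre (a point): centre of the small socket: a round steel socket standing mouth down, 32 mm outside diameter, 62 mm tall, the centre 31 mm above its rim. Hexagonal bore 20 mm across flats, 30 mm deep, for the 18 mm nut; two of the bore's flats face its own +x and -x, so it enters with this x along the nut's x or turned by any multiple of 60 degrees. About 180 g
- socket_medium_centre (a point): centre of the medium socket: a round steel socket standing mouth down, 38 mm outside diameter, 62 mm tall, the centre 31 mm above its rim. Hexagonal bore 25 mm across flats, 30 mm deep, for the 23 mm nut; two of the bore's flats face its own +x and -x, so it enters with this x along the nut's x or turned by any multiple of 60 degrees. About 250 g
- socket_large_centre (a point): centre of the large socket: a round steel socket standing mouth down, 44 mm outside diameter, 62 mm tall, the centre 31 mm above its rim. Hexagonal bore 30 mm across flats, 30 mm deep, for the 28 mm nut; two of the bore's flats face its own +x and -x, so it enters with this x along the nut's x or turned by any multiple of 60 degrees. About 320 g
- adapter: aluminium probe adapter, 28 mm disc with a 14 mm spigot, 42 mm tall, standing in the tray among the sockets; a bystander. Origin under its centre
- jar: lidded sample jar, 48 mm across, 70 mm tall; a bystander. Origin under its centre
- beaker: open glass beaker, 64 mm across, 80 mm tall; a bystander. Origin under its centre
- weight: steel calibration weight with a knob, 40 mm across, 48 mm tall; a bystander. Origin under its centre
- probe: upright test probe on a 36 mm foot, 72 mm tall; a bystander. Origin under its centre
Things that resemble listed ones, but are neither listed nor needed, are in the scene too. What is shaped like the part that bears socket_medium_centre but yellow is not meant.

How it is judged (in metres and radians):
At the end, for the whole second after the job is handed in: One socket is fully down on the nut (rim within 2.5 mm of the plate, within 3 mm of the nut's axis, upright within 4 degrees) and the fingers still hold it (over 1.5 N); the other two stand upright (within 6 degrees) on the tray's floor, not touched by the fingers (((z of socket_small_centre in the frame of nut_seat between 0.028 and 0.0335 m and horizontal distance between socket_small_centre and nut_seat below 0.003 m and angle between socket_small_centre's own z axis and vertical below 0.07 rad and contact force between the fingers and socket_small above 1.5 N and x of socket_medium_centre in the frame of tray between -0.05 and 0.05 m and y of socket_medium_centre in the frame of tray between -0.15 and 0.15 m and height (world z) of each of socket_medium_centre, socket_large_centre below 0.041 m and angle between each of socket_medium_centre, socket_large_centre's own z axis and vertical below 0.1 rad and contact force between the fingers and socket_medium below 0.2 N and x of socket_large_centre in the frame of tray between -0.05 and 0.05 m and y of socket_large_centre in the frame of tray between -0.15 and 0.15 m and contact force between the fingers and socket_large below 0.2 N) or (z of socket_medium_centre in the frame of nut_seat between 0.028 and 0.0335 m and horizontal distance between socket_medium_centre and nut_seat below 0.003 m and angle between socket_medium_centre's own z axis and vertical below 0.07 rad and contact force between the fingers and socket_medium above 1.5 N and x of socket_small_centre in the frame of tray between -0.05 and 0.05 m and y of socket_small_centre in the frame of tray between -0.15 and 0.15 m and height (world z) of each of socket_small_centre, socket_large_centre below 0.041 m and angle between each of socket_small_centre, socket_large_centre's own z axis and vertical below 0.1 rad and contact force between the fingers and socket_small below 0.2 N and x of socket_large_centre in the frame of tray between -0.05 and 0.05 m and y of socket_large_centre in the frame of tray between -0.15 and 0.15 m and contact force between the fingers and socket_large below 0.2 N) or (z of socket_large_centre in the frame of nut_seat between 0.028 and 0.0335 m and horizontal distance between socket_large_centre and nut_seat below 0.003 m and angle between socket_large_centre's own z axis and vertical below 0.07 rad and contact force between the fingers and socket_large above 1.5 N and x of socket_small_centre in the frame of tray between -0.05 and 0.05 m and y of socket_small_centre in the frame of tray between -0.15 and 0.15 m and height (world z) of each of socket_small_centre, socket_medium_centre below 0.041 m and angle between each of socket_small_centre, socket_medium_centre's own z axis and vertical below 0.1 rad and contact force between the fingers and socket_small below 0.2 N and x of socket_medium_centre in the frame of tray between -0.05 and 0.05 m and y of socket_medium_centre in the frame of tray between -0.15 and 0.15 m and contact force between the fingers and socket_medium below 0.2 N))); the arm keeps its last pose, push and grip.
It fails at once if a bystander is moved by more than 30 mm (distance of any of adapter, jar, beaker, weight, probe from where it was at the start of the episode above 0.03 m).
It also fails if it takes over 72 s, if anything falls off the work surface, if the arm or the gripper's body presses on something with over 40 N, if the wrist force passes 120 N, or if a joint passes its speed limit or range.

### The arm

A 7-joint arm with a two-finger parallel gripper is mounted at the origin on the work surface. World frame = base frame: x ahead of the robot, y to its left, z up, the work surface at z = 0. Lengths are in mm, angles in rad, forces in N, time in s.
With the tool pointing down it reaches from about 400 to 875 mm from the base axis. Payload 4.4 kg.
Tool frame: the origin (TCP) lies midway between the tips of the shut fingers; the grasp point (between the pads) lies 19 mm behind it (pinch_z is the distance from the TCP to the grasp point, in mm); z points along the fingers, y is the line along which they close (so a half turn about z gives the same grasp; the last joint's range is limited). The gripper opens to 85 mm and grips with 20 to 120 N. Pads are 22 mm wide; open, the fingers measure 114 mm over their backs; the gripper's body (76 mm by 85 mm) begins 54 mm behind the grasp point. The pads swing forward as they close: fully open they stand 13 mm farther back than shut.
Start: joints at [-1.207, 0.628, 0.038, 1.517, -0.027, 0.996, -0.02], TCP at [270.827, 590.907, 231.313] pointing down, gripper open.
Joint ranges: [-3.06, 3.06], [-0.37, 2.12], [-1.25, 1.32], [0.18, 2.47], [-1.1, 4.24], [0.23, 1.98], [-2.94, 2.94]. Speed limits (rad/s): [2.57, 2.57, 3.14, 3.14, 3.14, 3.14, 3.14].

### API

Orientations are given as a unit quaternion [w, x, y, z].
In Python, from bench import get_obs, grab_frame, hand_in, pinch_z gives the robot as it stands. The module is installed in compiled form; this text tells all that it offers.
- The arm moves only by the tool apply_moves, never from a script. Its argument "motion" is a list of rows, each a list of 5 numbers: the shift along the world's x, y, z in cm, then the turn about the world's z in rad, then the closure, from 0 (fully open) to 1 (shut). A call has exactly 8 rows; each row shifts and turns the commanded pose from where the row before left it; what a row does not reach is not made up. A row lasts 1/10 s, in which the tool goes at most 50 mm and 8.59 degrees, less where a joint would pass 70% of its speed; a pose out of reach is approached as far as the arm can. A call is refused whole if a number of a shift passes 5 or a number of a turn 0.15, either way. A call with a gripper value outside its range is refused whole. The fingers move at their own pace and stop on an object; "squeeze" is the grip in N (left out, the last holds). Time passes only in rows, so rows that do not move let the fingers close, or fill a call up. It gives the time, the measured TCP pose, the force, the opening and the grip force at its end, in the units of the state.
- get_obs(): the state, without advancing time (a new reading comes with each control period).
- grab_frame(name): name is "scene" or "side" or "wrist"; returns a dict with "img" (384x512x3 uint8, red, green, blue), "range_z" (384x512 float32, mm along the optical axis (not along the pixel's ray), 0 where there is no reading), "intrinsics" (3x3 intrinsics, pixels), "dist_coeffs" ([k1, k2, p1, p2, k3] as OpenCV has them; the pictures are not rectified), "view" (4x4, takes a point from world to camera coordinates). Camera axes: x right, y down, z forward; pixel columns grow to the right and rows downward; lengths in mm; the calibration is good to about 2 mm. A picture is of the moment at which its call begins.
- hand_in(): hands the job in; it is judged then, once.
The state is a dict: "t": time; "joint_positions": joint angles; "joint_vel": joint speeds; "joint_efforts": joint torques, N m; "tool_pos": TCP position; "tcp_rot": TCP orientation; "force": force on the tool from outside, world axes, zero at the start; "torque": the same for the moment, N m; "grip_width": finger opening in mm; "grasp_force": force on a finger pad.
Only numpy, scipy, OpenCV 4.12 (cv2) and the standard library are available. Lean on these libraries where they do the work, as an engineer would, in place of code of your own. Each camera call takes 0.05 s, during which the arm holds its last target. There are 200 camera calls.

## Working session

There is one attempt and no reset: what is moved stays moved. The work goes in short steps, Python scripts to look and compute and a tool call to move; the robot and the scene stay as the last step left them, time stands still between calls to the robot, and variables do not carry over. Pictures are saved under pics/ and viewed, at most 10 in all, crops included, and the job is handed in when it is done.

Besides the shell and the picture viewer there is one more tool, called as name(argument=value, ...) on one line, values as JSON. apply_moves: Moves the arm, as the interface text tells. Its arguments: {"type":"object","properties":{"motion":{"type":"array"},"squeeze":{"type":"number"}},"required":["motion"]}

```bash
mkdir -p pics; cat > h.py <<'E'
import numpy as np, cv2
from bench import get_obs, grab_frame, hand_in, pinch_z
def grab(n):
    f=grab_frame(n); f['K']=np.array(f['intrinsics'],float); f['D']=np.array(f['dist_coeffs'],float); f['V']=np.array(f['view'],float); return f
def ray(f,uv):
    p=cv2.undistortPoints(np.array(uv,float).reshape(-1,1,2),f['K'],f['D']).reshape(-1,2)
    d=np.c_[p,np.ones(len(p))]@f['V'][:3,:3]; c=-f['V'][:3,:3].T@f['V'][:3,3]; return c,d
def plane(f,uv,z):
    c,d=ray(f,uv); return c+d*((z-c[2])/d[:,2])[:,None]
def cloud(f):
    h,w=f['range_z'].shape; v,u=np.mgrid[:h,:w]
    c,d=ray(f,np.c_[u.ravel(),v.ravel()]); return (c+d*f['range_z'].reshape(-1,1)).reshape(h,w,3)
def save(f,n): cv2.imwrite('pics/'+n,f['img'][:,:,::-1])
E
python3 - <<'E'
from h import *
o=get_obs(); print(o, pinch_z)
ims=[]
for n in ['scene','side','wrist']:
    f=grab(n); np.savez('/tmp/'+n,**{k:f[k] for k in ['img','range_z','K','D','V']}); ims.append(f['img'][:,:,::-1]); print(n,(-f['V'][:3,:3].T@f['V'][:3,3]).round())
cv2.imwrite('pics/a.png',cv2.resize(ims[0],(800,600)))
cv2.imwrite('pics/b.png',np.hstack([cv2.resize(i,(400,300)) for i in ims[1:]]))
E
```

```text
{'t': 0.0, 'joint_positions': array([-1.20681312,  0.62934363,  0.0384363 ,  1.51835931, -0.0270112 ,
        0.99628825, -0.02001013]), 'joint_vel': array([ 0.00038634, -0.00216115, -0.00063769, -0.00142312, -0.00102141,
       -0.00098656,  0.00102698]), 'joint_efforts': array([-4.58828654e-04, -5.63405550e+01,  1.22619331e+00, -1.93453985e+01,
        1.10767601e-02,  1.02163132e-02,  9.24133047e-06]), 'tool_pos': array([270.54830924, 590.34061944, 230.39337352]), 'tcp_rot': array([-1.94772923e-04,  2.13247025e-01,  9.76997862e-01, -9.20018923e-04]), 'force': array([ 0.47905154, -0.27583313,  0.43163537]), 'torque': array([-0.01980744,  0.03350512,  0.03607332]), 'grasp_force': 0.0, 'grip_width': 85.37169384149496} 18.700000000000003
scene [1145.  354.  913.]
side [ 441. -673.  616.]
wrist [194. 626. 373.]
```

View pics/a.png

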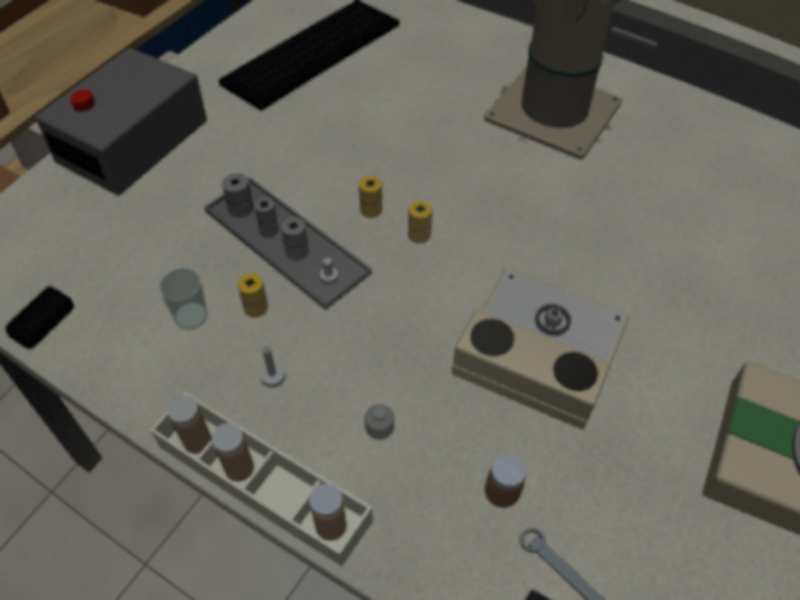

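View pics/b.png

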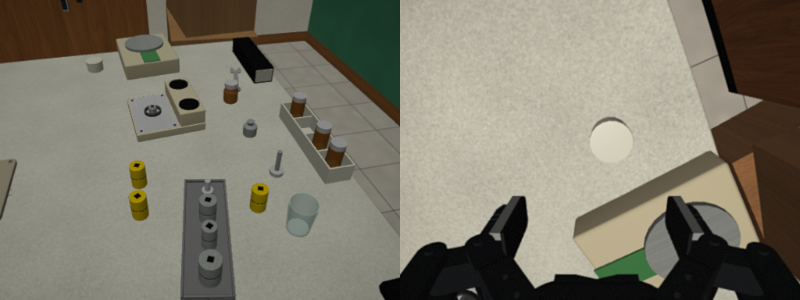

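The scene view (800x600) shows the grey tray with three grey sockets at about (237,193), (266,215) and (294,238), and the adapter at (328,268). The cream base has its nut and collar at (553,318). There are three yellow look-alikes at (370,196), (420,221) and (253,295). In the side view, the tray holds the large, small and medium sockets from near to far.

```bash
cat >> h.py <<'E'
def load(n): return dict(np.load('/tmp/'+n+'.npz'))
def tri(rs):
    A=np.zeros((3,3)); b=np.zeros(3)
    for c,d in rs:
        d=d[0]/np.linalg.norm(d[0]); P=np.eye(3)-np.outer(d,d); A+=P; b+=P@c
    x=np.linalg.solve(A,b); return x,[np.linalg.norm((np.eye(3)-np.outer(d[0],d[0])/(d[0]@d[0]))@(x-c)) for c,d in rs]
E
python3 - <<'E'
from h import *
S,D=load('scene'),load('side')
pix={'s0':(237,182),'s1':(265,204),'s2':(293,226),'ad':(328,262),'nut':(553,312)}
for f,n in ((S,'scene'),(D,'side')):
    C=cloud(f); print(n,'valid',(f['range_z']>0).mean())
    hsv=cv2.cvtColor(f['img'],cv2.COLOR_RGB2HSV)
    if n=='scene':
        for k,(u,v) in pix.items():
            print(k,C[int(v*.64),int(u*.64)].round(1))
    # elevated grey things near tray: blobs at z 52..80
    z=C[:,:,2]; m=((z>55)&(z<80)&(f['range_z']>0)&(hsv[:,:,1]<60)).astype(np.uint8)
    nl,l,st,ce=cv2.connectedComponentsWithStats(m)
    for i in range(1,nl):
        if 25<st[i,4]<900:
            p=C[l==i]; print(st[i],np.median(p,0).round(1),(p.max(0)-p.min(0)).round(),p[:,2].max().round(1))
cv2.imwrite('pics/c.png',np.hstack([cv2.resize(S['img'][105:205,120:253],(400,300),interpolation=cv2.INTER_CUBIC),cv2.resize(D['img'][215:384,215:315],(355,600))[:300]]) [:,:,::-1] if 0 else np.hstack([cv2.resize(S['img'][105:205,120:253],(480,361),interpolation=2),cv2.resize(D['img'][223:384,215:315],(224,361),interpolation=2)])[:,:,::-1])
E
```

```text
scene valid 0.9961293538411459
s0 [ 530.2 -329.5   68. ]
s1 [ 546.6 -257.8   70.2]
s2 [ 557.5 -194.8   65.7]
ad [ 575.7 -118.8   46.4]
nut [482.5 209.7  51.1]
[470   0  42  18 207] [-549.3  295.2   66.1] [ 21. 156.  24.] 79.7
[335  48  46  23 315] [57.  21.3 68. ] [ 84. 127.  25.] 79.8
[ 62  56  67  55 549] [ 517.7 -538.6   67.6] [242.  30.  25.] 80.0
[142 111  18  15 201] [ 534.1 -329.    65.4] [45. 43. 14.] 69.7
[163 126  13  13 137] [ 548.8 -256.9   65.7] [34. 33. 16.] 70.8
[179 139  17  15 192] [ 560.9 -191.1   65.4] [38. 39. 15.] 69.7
[101 171  29  29 405] [ 744.2 -259.7   69. ] [64. 66. 25.] 79.9
[167 222   7   8  41] [764.8 -84.1  68. ] [11. 12. 21.] 76.1
[314 291  23  23 414] [746.2 271.8  69.6] [43. 43. 21.] 76.0
[336 377  16   7  65] [861.6 368.6  59.8] [15. 25.  8.] 63.5
side valid 0.9959716796875
[305  49  21  18 109] [887.6 569.2  59.3] [ 64. 132.   7.] 62.8
[314  61  36  29 275] [892.  413.1  60.8] [ 72. 173.   9.] 63.9
[288 101  17  14 198] [740.4 258.5  69.4] [41. 43. 17.] 72.7
[355 192   7  11  63] [761.2 -92.2  67. ] [12. 13. 19.] 73.9
[368 246  41  39 827] [ 744.4 -258.2   68.8] [64. 63. 25.] 80.0
[255 248  23  22 399] [ 557.  -203.1   66.8] [37. 38. 14.] 69.6
[258 281  21  22 359] [ 544.7 -269.2   66.7] [32. 32. 16.] 70.8
[254 318  31  34 794] [ 529.8 -340.8   67.5] [43. 45. 16.] 70.6
```

View pics/c.png

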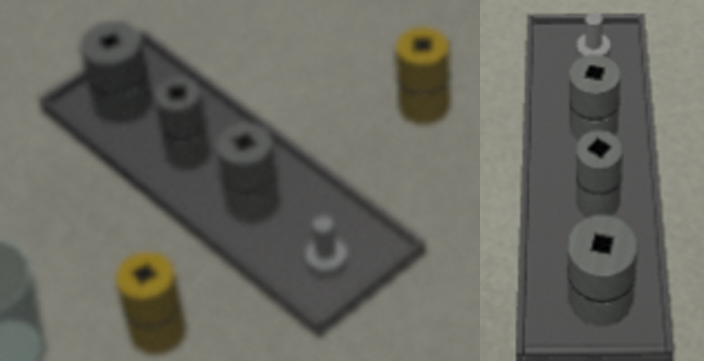

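The candidates are the three grey sockets in the tray, at side-view pixels (270,335) large, (268,292) small and (266,259) medium. The yellow ones on the bench are decoys, so they're excluded by colour and by not being in the tray. The crop confirms this: the grey sockets have 44, 32 and 38 mm tops in the range data, and their square drives are visible. Next I'll work out exact positions.

```bash
python3 - <<'E'
from h import *
S,D=load('scene'),load('side'); W=load('wrist')
print('wrist axis',W['V'][2,:3].round(3),'xaxis',W['V'][0,:3].round(3))
guess={'L':(532,-335),'S':(546,-263),'M':(559,-197)}
for k,g in guess.items():
    rs=[];out=[]
    for f in (S,D):
        C=cloud(f); near=(np.hypot(C[:,:,0]-g[0],C[:,:,1]-g[1])<14)&(C[:,:,2]>40)
        gr=cv2.cvtColor(f['img'],cv2.COLOR_RGB2GRAY)
        top=((np.hypot(C[:,:,0]-g[0],C[:,:,1]-g[1])<26)&(C[:,:,2]>61)).astype(np.uint8)
        top=cv2.morphologyEx(top,cv2.MORPH_CLOSE,np.ones((5,5)))
        m=((gr<0.55*np.median(gr[top>0]))&(top>0)).astype(np.uint8)
        v,u=np.nonzero(m); w=1.
        c=(u.mean(),v.mean()); rs.append(ray(f,[c]))
        P=plane(f,np.c_[u,v],67); r=cv2.minAreaRect(P[:,:2].astype(np.float32))
        cov=None
        Q=plane(f,[c],67)[0]; out.append((len(u),np.round(c,1),Q[:2].round(1),np.round(r[1],1),round(r[2],1)))
    x,e=tri(rs); print(k,x.round(1),np.round(e,2)); [print('  ',o) for o in out]
for f,n in ((S,'scene'),(D,'side')):
    C=cloud(f); b=(np.hypot(C[:,:,0]-520,C[:,:,1]-205)<190)
    for lo,hi in ((70,80),(26,34)):
        m=(b&(C[:,:,2]>lo)&(C[:,:,2]<hi)).astype(np.uint8); nl,l,st,ce=cv2.connectedComponentsWithStats(m)
        i=1+np.argmax(st[1:,4]); p=C[l==i]; print(n,lo,np.median(p[:,2]).round(1),st[i,4],cv2.minAreaRect(p[:,:2].astype(np.float32)))
    m=(b&(C[:,:,2]>44)&(C[:,:,2]<60)&(np.hypot(C[:,:,0]-482,C[:,:,1]-209)<40)); p=C[m]; print('nut',len(p),((p.max(0)+p.min(0))/2).round(1),(p.max(0)-p.min(0)).round(1))
    m=(b&(C[:,:,2]>37)&(C[:,:,2]<43)&(np.hypot(C[:,:,0]-482,C[:,:,1]-209)<40)); p=C[m]; print('collar',len(p),((p.max(0)+p.min(0))/2).round(1),(p.max(0)-p.min(0)).round(1))
# tray
C=cloud(S); m=(C[:,:,2]>10)&(C[:,:,2]<18)&(abs(C[:,:,0]-555)<130)&(abs(C[:,:,1]+230)<190)&(S['img'].sum(2)<300); p=C[m]; print('tray',len(p),cv2.minAreaRect(p[:,:2].astype(np.float32)))
E
```

```text
wrist axis [ 0.294 -0.136 -0.946] xaxis [ 0.417  0.909 -0.001]
L [ 532.1 -332.8   58.3] [1.45 1.45]
   (16, array([150.6, 118.5]), array([ 537. , -325.2]), array([32. , 22.1]), 28.5)
   (73, array([270.5, 333.1]), array([ 531.8, -339. ]), array([13.8, 31.5]), 28.9)
S [ 546.3 -262.1   64.3] [0.63 0.63]
   (11, array([168.3, 130.8]), array([ 547.6, -259.9]), array([27.2,  7.8]), 32.6)
   (51, array([268.3, 289. ]), array([ 546.2, -264.5]), array([11.8, 24.8]), 35.7)
M [ 558.3 -195.8   64.5] [1.86 1.86]
   (10, array([187.2, 144. ]), array([ 558.2, -193.5]), array([6.5, 7.5]), 32.0)
   (46, array([266.9, 256. ]), array([ 559.2, -199.2]), array([13.2, 29.1]), 34.8)
scene 70 75.6 2736 ((579.9747924804688, 222.611572265625), (78.15532684326172, 199.056396484375), 5.3212785720825195)
scene 26 29.6 2333 ((466.0464782714844, 213.24417114257812), (96.18033599853516, 200.4203643798828), 5.430319309234619)
nut 82 [484.2 214.1  50. ] [24.3 24.2 11.9]
collar 143 [484.8 213.9  39.9] [53.2 51.4  5.8]
side 70 75.9 1455 ((579.2109985351562, 217.23056030273438), (74.61257934570312, 203.46157836914062), 5.088004112243652)
side 26 30.2 2470 ((517.0787963867188, 212.3114013671875), (199.2629852294922, 206.30838012695312), 5.270486831665039)
nut 64 [482.8 208.4  49.7] [22.9 23.4 11. ]
collar 122 [483.2 207.9  40. ] [49.8 54.9  5.8]
tray 624 ((529.4971923828125, -219.9649200439453), (302.3683776855469, 272.0303039550781), 75.76337432861328)
```

apply_moves(motion=[[2.4,-4.2,-0.7,-0.15,0],[2.4,-4.2,-0.7,-0.15,0],[2.4,-4.2,-0.7,-0.15,0],[2.4,-4.2,-0.7,-0.15,0],[2.4,-4.2,-0.7,-0.15,0],[2.4,-4.2,-0.7,-0.15,0],[2.4,-4.2,-0.7,-0.15,0],[2.4,-4.2,-0.7,-0.15,0]])

```text
t: 0.95
tool_pos: [463.4, 253.3, 175.1]
tcp_rot: [-0.0, 0.73, 0.684, 0.0]
force: [1.2, 0.3, 0.2]
grip_width: 85.2
grasp_force: 0.0
```

```bash
python3 - <<'E'
from h import *
f=grab('wrist'); np.savez('/tmp/w1',**{k:f[k] for k in ['img','range_z','K','D','V']})
o=get_obs(); print(o['t'],o['tool_pos'],o['tcp_rot'],o['joint_positions'].round(2))
C=cloud(f); b=np.hypot(C[:,:,0]-483,C[:,:,1]-211)<45
for lo,hi in ((47,60),(37,43),(25,34)):
    p=C[b&(C[:,:,2]>lo)&(C[:,:,2]<hi)]; print(lo,len(p),np.median(p[:,2]),((p.max(0)+p.min(0))/2).round(1),(p.max(0)-p.min(0)).round(1))
m=(b&(C[:,:,2]>37)&(C[:,:,2]<43)).astype(np.uint8)
cs,_=cv2.findContours(m,0,cv2.CHAIN_APPROX_NONE); c=max(cs,key=cv2.contourArea).reshape(-1,2)
P=plane(f,c,40)[:,:2].astype(np.float32); print('circle',cv2.fitEllipse(P))
cv2.imwrite('pics/d.png',f['img'][:,:,::-1])
E
```

```text
1.0 [467.91573642 243.28625181 174.6584837 ] [ 0.00370649  0.73542807  0.67759165 -0.00117065] [-0.78  0.56  0.36  1.93 -0.27  0.71 -0.34]
47 414 49.59252135645792 [481.3 213.9  51. ] [22.4 22.9  8. ]
37 913 39.234126891136896 [481.3 213.3  39.9] [51.7 51.7  5.8]
25 4323 29.576363887785817 [482.8 211.   30.4] [89.2 89.7  7.1]
circle ((481.17706298828125, 214.0573272705078), (50.67618942260742, 50.94683837890625), 98.45578002929688)
```

View pics/d.png

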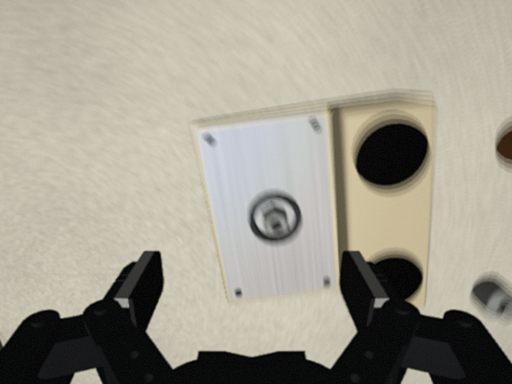

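The wrist picture shows the collar at (275,217) on the plate, blurred because the arm was still settling. Its outer diameter comes out near 52 mm, which suggests the medium nut. I'll measure again now that the arm is still.

```bash
cat > nut.py <<'E'
from h import *
grab('wrist'); o=get_obs(); f=grab('wrist'); print(o['t'],o['tool_pos'].round(1),o['tcp_rot'].round(4),np.abs(o['joint_vel']).max().round(3))
C=cloud(f); b=np.hypot(C[:,:,0]-482,C[:,:,1]-212)<45
for lo,hi in ((47,52),(37,43)):
    m=(b&(C[:,:,2]>lo)&(C[:,:,2]<hi)).astype(np.uint8)
    p=C[m>0]; zz=np.median(p[:,2])
    cs,_=cv2.findContours(m,0,cv2.CHAIN_APPROX_NONE); c=max(cs,key=cv2.contourArea).reshape(-1,2)
    P=plane(f,c,zz)[:,:2].astype(np.float32); print(lo,len(p),zz.round(1),((p.max(0)+p.min(0))/2).round(1),(p.max(0)-p.min(0)).round(1),'ell',cv2.fitEllipse(P))
b=(np.hypot(C[:,:,0]-520,C[:,:,1]-212)<150)
m=(b&(C[:,:,2]>26)&(C[:,:,2]<34)).astype(np.uint8); nl,l,st,ce=cv2.connectedComponentsWithStats(m); i=1+np.argmax(st[1:,4]); print('plate',cv2.minAreaRect(C[l==i][:,:2].astype(np.float32)),np.median(C[l==i][:,2]))
E
python3 nut.py
```

```text
1.05 [466.2 246.8 174.9] [ 0.0025  0.7325  0.6807 -0.0011] 0.104
47 326 49.3 [481.3 213.1  49.5] [22.1 23.5  4.8] ell ((481.23883056640625, 213.767333984375), (21.31081771850586, 21.857574462890625), 169.0741729736328)
37 946 39.2 [481.4 213.1  39.9] [51.2 52.   5.7] ell ((481.3379211425781, 213.47036743164062), (50.79859924316406, 51.42793655395508), 31.31663703918457)
plate ((481.0519714355469, 213.61026000976562), (130.3724365234375, 200.25404357910156), 5.041103839874268) 29.508211079355817
```

apply_moves(motion=[[1.0,-4.8,0,-0.02,0],[1.0,-4.8,0,-0.02,0],[1.0,-4.8,0,-0.02,0],[1.0,-4.8,0,-0.02,0],[1.0,-4.8,0,-0.02,0],[1.0,-4.8,0,-0.02,0],[1.0,-4.8,0,-0.01,0],[1.0,-4.8,0,0,0]])

```text
t: 1.9
tool_pos: [543.5, -129.0, 175.3]
tcp_rot: [-0.0, 0.77, 0.639, 0.001]
force: [1.4, 0.3, 0.3]
grip_width: 85.5
grasp_force: 0.0
```

apply_moves(motion=[[1.0,-3,0,0,0],[0.5,-1.8,0,0,0],[0,0,0,0,0],[0,0,0,0,0],[0,0,0,0,0],[0,0,0,0,0],[0,0,0,0,0],[0,0,0,0,0]])

```text
t: 2.7
tool_pos: [557.9, -176.3, 175.4]
tcp_rot: [-0.0, 0.77, 0.638, 0.0]
force: [-0.4, 0.1, -0.1]
grip_width: 85.1
grasp_force: 0.0
```

```bash
cat > soc.py <<'E'
from h import *
import sys
f=grab('wrist'); o=get_obs(); print(o['t'],o['tool_pos'].round(1),o['tcp_rot'].round(4),np.abs(o['joint_vel']).max().round(3),o['joint_positions'].round(2))
C=cloud(f); z=C[:,:,2]
m=((z>61)&(z<75)&(f['range_z']>0)&(f['range_z']>150)).astype(np.uint8)
m=cv2.morphologyEx(m,cv2.MORPH_CLOSE,np.ones((9,9)))
cs,_=cv2.findContours(m,0,cv2.CHAIN_APPROX_NONE)
gr=cv2.cvtColor(f['img'],cv2.COLOR_RGB2GRAY)
for c in cs:
    if cv2.contourArea(c)<300: continue
    c=c.reshape(-1,2); mm=np.zeros_like(m); cv2.drawContours(mm,[c.reshape(-1,1,2)],-1,1,-1)
    zz=np.median(z[(mm>0)&(z>61)]); P=plane(f,c,zz)[:,:2].astype(np.float32); e=cv2.fitEllipse(P)
    mm=cv2.erode(mm,np.ones((9,9))); hm=(mm>0)&(gr<0.6*np.median(gr[mm>0])) if mm.any() else mm>0
    s=''
    if hm.sum()>20:
        v,u=np.nonzero(hm); Q=plane(f,np.c_[u,v],zz)[:,:2]; s=(Q.mean(0).round(1),cv2.minAreaRect(Q.astype(np.float32)))
    print(c.mean(0).round(),'z',zz.round(1),np.round(e[0],1),np.round(e[1],1),'hole',s)
np.savez('/tmp/w2',**{k:f[k] for k in ['img','range_z','K','D','V']})
save(f,sys.argv[1])
E
python3 soc.py e.png
```

```text
2.75 [ 557.9 -176.6  175.4] [-1.000e-04  7.704e-01  6.375e-01  1.000e-04] 0.005 [ 0.05  0.62  0.33  1.77 -0.27  0.79  0.33]
[253. 333.] z 66.2 [ 529.5 -331.2] [41.9 47.1] hole (array([ 529. , -334.1]), ((528.9578857421875, -334.12677001953125), (12.310149192810059, 11.925066947937012), 64.79851531982422))
[255. 272.] z 66.2 [ 544.9 -259.5] [30.9 33.8] hole (array([ 544.2, -261.8]), ((544.0425415039062, -261.7672424316406), (12.339744567871094, 12.091915130615234), 39.550601959228516))
[468. 234.] z 70.2 [ 741.2 -256.5] [60.3 72.1] hole 
[255. 206.] z 66.5 [ 556.9 -193.8] [36.6 38.2] hole (array([ 556.6, -194.7]), ((556.4989013671875, -194.76351928710938), (12.294548034667969, 12.104775428771973), 62.252357482910156))
[ 83. 184.] z 61.8 [ 412.7 -148.2] [35.2 36.5] hole (array([ 411.9, -148.5]), ((411.8655090332031, -148.49343872070312), (12.442875862121582, 12.174888610839844), 33.41365432739258))
[391. 167.] z 61.6 [ 676.6 -183.2] [35.7 36.1] hole (array([ 677. , -183.3]), ((677.0011596679688, -183.3186492919922), (12.460227966308594, 12.595379829406738), 69.16668701171875))
[49. 67.] z 61.9 [418.3 -50.9] [36.4 36.6] hole (array([417.6, -50.6]), ((417.7252502441406, -50.76597595214844), (12.404308319091797, 12.341299057006836), 67.84668731689453))
[494.  28.] z 70.8 [757.9 -86.1] [11.8 20. ] hole (array([754.1, -86.8]), ((753.9489135742188, -86.9863052368164), (2.863997220993042, 3.99234938621521), 12.505351066589355))
```

View pics/e.png

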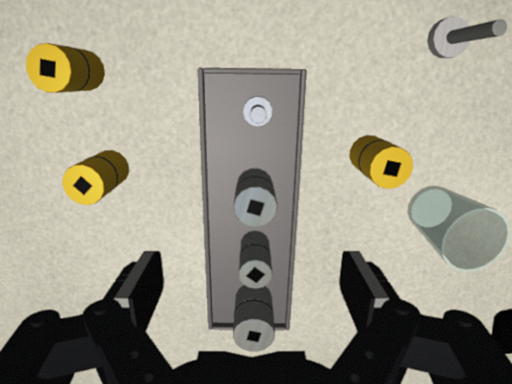

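The picture shows the tray with, top to bottom, the adapter (258,112), medium (255,206), small (255,272) and large (253,333), and the yellow decoys outside it. The medium socket's top is at (556.6,-194.8,66.5), which matches the expected 67 mm, and the fingers are lined up across the row. I'll try this one first.

apply_moves(motion=[[-0.1,-1.8,-2,0,0],[0,0,-4,0,0],[0,0,-4,0,0],[0,0,-3,0,0],[0,0,-1.9,0,0],[0,0,0,0,0],[0,0,0,0,0.3],[0,0,0,0,0.7]], squeeze=40)

```text
t: 3.55
tool_pos: [557.9, -195.6, 27.7]
tcp_rot: [0.001, 0.771, 0.637, 0.001]
force: [0.5, -1.2, 0.5]
grip_width: 59.1
grasp_force: 0.0
```

apply_moves(motion=[[0,0,0,0,1],[0,0,0,0,1],[0,0,0,0,1],[0,0,0,0,1],[0,0,0,0,1],[0,0,0,0,1],[0,0,0,0,1],[0,0,0,0,1]])

```text
t: 4.35
tool_pos: [557.7, -195.3, 27.8]
tcp_rot: [0.001, 0.771, 0.637, 0.001]
force: [-0.0, 0.2, 6.8]
grip_width: 37.2
grasp_force: 39.7
```

apply_moves(motion=[[0,0,2,0,1],[0,0,4,0,1],[0,0,4,0,1],[0,0,3,0,1],[0,4,0,0,1],[-1,4.6,0,0,1],[-1,4.7,0,0,1],[-1,4.7,0,0,1]], squeeze=60)

```text
t: 5.15
tool_pos: [526.0, -13.4, 156.5]
tcp_rot: [-0.0, 0.771, 0.637, 0.0]
force: [1.1, -0.7, -2.3]
grip_width: 37.3
grasp_force: 60.8
```

apply_moves(motion=[[-1,4.7,0,0,1],[-1,4.7,0,0,1],[-1,4.7,0,0,1],[-1,4.7,0,0.05,1],[-0.6,3,0,0,1],[0,0,0,0,1],[0,0,0,0,1],[0,0,0,0,1]])

```text
t: 5.95
tool_pos: [481.0, 201.5, 156.5]
tcp_rot: [0.0, 0.755, 0.656, -0.0]
force: [-0.6, -1.4, -2.8]
grip_width: 36.8
grasp_force: 60.8
```

```bash
python3 - <<'E'
from h import *
f=grab('wrist'); o=get_obs(); print({k:np.round(o[k],2) for k in ('t','tool_pos','tcp_rot','force','torque','grip_width','grasp_force','joint_positions')})
R=cv2.Rodrigues
from scipy.spatial.transform import Rotation as Ro
q=o['tcp_rot']; M=Ro.from_quat([q[1],q[2],q[3],q[0]]).as_matrix()
C=cloud(f); 
b=np.hypot(C[:,:,0]-482,C[:,:,1]-212)<45
for lo,hi in ((46,53),(37,43)):
    m=(b&(C[:,:,2]>lo)&(C[:,:,2]<hi)).astype(np.uint8); p=C[m>0]; print(lo,len(p))
    if len(p)<50: continue
    cs,_=cv2.findContours(m,0,cv2.CHAIN_APPROX_NONE); c=max(cs,key=cv2.contourArea).reshape(-1,2)
    P=plane(f,c,np.median(p[:,2]))[:,:2].astype(np.float32); print(((p.max(0)+p.min(0))/2).round(1),(p.max(0)-p.min(0)).round(1),cv2.fitEllipse(P))
T=(C-o['tool_pos'])@M  # tool frame
b=(np.hypot(T[:,:,0],T[:,:,1])<25)&(T[:,:,2]<0)&(T[:,:,2]>-60)
p=T[b]; print('sock',len(p),np.percentile(p,[1,10,50,90,99],axis=0).round(1))
save(f,'f.png')
E
```

```text
{'t': np.float64(6.0), 'tool_pos': array([481.16, 201.23, 156.47]), 'tcp_rot': array([ 0.  ,  0.76,  0.66, -0.  ]), 'force': array([-0.45, -1.16, -2.55]), 'torque': array([-0.  , -0.01, -0.07]), 'grip_width': np.float64(37.13), 'grasp_force': np.float64(60.76), 'joint_positions': array([-0.7 ,  0.58,  0.37,  1.96, -0.32,  0.66, -0.27])}
46 518
[481.5 213.3  49.5] [23.  24.7  6.9] ((481.5020751953125, 213.76075744628906), (22.510839462280273, 22.816377639770508), 47.02693176269531)
37 1183
[481.3 213.3  40. ] [51.5 51.9  6. ] ((481.42059326171875, 213.3268585205078), (50.827701568603516, 51.07378387451172), 3.6932244300842285)
sock 10756 [[-15.5 -21.5 -56.8]
 [ -7.9 -17.7 -39.3]
 [ 10.3  -0.4 -38. ]
 [ 18.4  17.5 -13.6]
 [ 19.5  21.3  -1.8]]
```

View pics/f.png

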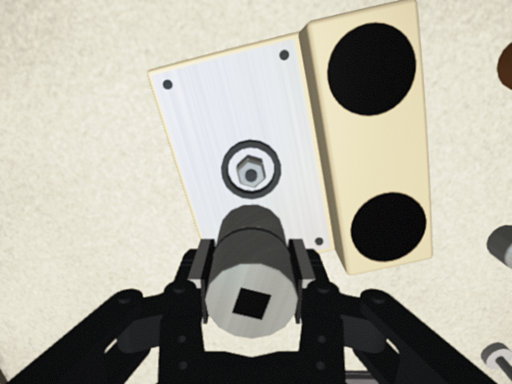

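The socket is held straight, with the nut at (250,172) and the socket top at (250,303). The nut centre is (481.4,213.3). I'll go over it and stop just above the stud, and check the socket axis in the tool frame.

apply_moves(motion=[[0,0.6,-2,0,1],[0,0.6,-2,0,1],[0,0,-2,0,1],[0,0,-1,0,1],[0,0,0,0,1],[0,0,0,0,1],[0,0,0,0,1],[0,0,0,0,1]])

```text
t: 6.8
tool_pos: [481.4, 215.0, 87.2]
tcp_rot: [0.0, 0.755, 0.656, 0.001]
force: [-0.3, -0.4, -2.0]
grip_width: 36.6
grasp_force: 60.8
```

```bash
cat > held.py <<'E'
from h import *
from scipy.spatial.transform import Rotation as Ro
f=grab('wrist'); o=get_obs(); print({k:np.round(o[k],3) for k in ('t','tool_pos','tcp_rot','force','torque')})
q=o['tcp_rot']; M=Ro.from_quat([q[1],q[2],q[3],q[0]]).as_matrix()
T=(cloud(f)-o['tool_pos'])@M; r=np.hypot(T[:,:,0],T[:,:,1])
gr=cv2.cvtColor(f['img'],cv2.COLOR_RGB2GRAY)
top=(r<14)&(T[:,:,2]<-25)&(T[:,:,2]>-45); zz=np.median(T[:,:,2][top]); 
zw=o['tool_pos'][2]-zz
hm=((gr<40)&(r<11)).astype(np.uint8); v,u=np.nonzero(hm)
Q=plane(f,np.c_[u,v],zw); q2=(Q-o['tool_pos'])@M; yaw=np.degrees(np.arctan2(M[1,1],M[0,1]))
print('topz',zz.round(1),'n',len(u),'hole in tool',q2.mean(0).round(1),'hole world rect',cv2.minAreaRect(Q[:,:2].astype(np.float32)),'tool y yaw',yaw.round(1))
E
python3 held.py
```

```text
{'t': np.float64(6.85), 'tool_pos': array([481.309, 215.084,  87.086]), 'tcp_rot': array([0.   , 0.755, 0.656, 0.001]), 'force': array([-0.824,  0.325, -2.651]), 'torque': array([ 0.043, -0.022, -0.007])}
topz -38.7 n 949 hole in tool [ -7.7  -0.6 -38.7] hole world rect ((478.6841735839844, 196.57257080078125), (51.73727798461914, 16.113574981689453), 82.72321319580078) tool y yaw -8.0
```

```bash
sed -i "s/^hm=.*/uv=cv2.projectPoints((o['tool_pos']+M@np.array([0,0,zz])).reshape(1,3),cv2.Rodrigues(f['V'][:3,:3])[0],f['V'][:3,3],f['K'],f['D'])[0].ravel(); nl,l,st,ce=cv2.connectedComponentsWithStats((gr<40).astype(np.uint8)); i=min([j for j in range(1,nl) if st[j,4]>150],key=lambda j:np.hypot(*(ce[j]-uv))); v,u=np.nonzero(l==i)/" held.py; sed -i "s/; v,u=np.nonzero(hm)$//" held.py; python3 held.py
```

```text
{'t': np.float64(6.9), 'tool_pos': array([481.161, 215.085,  86.934]), 'tcp_rot': array([0.   , 0.755, 0.656, 0.001]), 'force': array([-0.048, -0.155, -2.829]), 'torque': array([-0.005,  0.012, -0.046])}
topz -38.7 n 732 hole in tool [  0.3  -0.9 -38.7] hole world rect ((480.2373352050781, 215.3581085205078), (12.065818786621094, 11.953115463256836), 65.46749114990234) tool y yaw -8.0
```

apply_moves(motion=[[0.1,-0.2,0,0,1],[0,0,-0.5,0,1],[0,0,-0.4,0,1],[0,0,-0.3,0,1],[0,0,-0.2,0,1],[0,0,-0.2,0,1],[0,0,0,0,1],[0,0,0,0,1]])

```text
t: 7.7
tool_pos: [481.8, 212.9, 70.3]
tcp_rot: [-0.0, 0.755, 0.656, -0.0]
force: [-0.1, -0.8, -2.0]
grip_width: 36.9
grasp_force: 60.8
```

apply_moves(motion=[[0,0,-0.2,0,1],[0,0,-0.2,0,1],[0,0,-0.2,0,1],[0,0,0,0,1],[0,0,0,0,1],[0,0,0,0,1],[0,0,0,0,1],[0,0,0,0,1]])

```text
t: 8.5
tool_pos: [482.4, 212.7, 65.3]
tcp_rot: [0.0, 0.755, 0.656, 0.001]
force: [-1.0, -0.2, 7.3]
grip_width: 36.7
grasp_force: 61.8
```

apply_moves(motion=[[0,0,-0.2,0,1],[0,0,-0.2,0,1],[0,0,0,0,1],[0,0,0,0,1],[0,0,0,0,1],[0,0,0,0,1],[0,0,0,0,1],[0,0,0,0,1]])

```text
t: 9.3
tool_pos: [482.4, 212.7, 63.0]
tcp_rot: [-0.0, 0.755, 0.656, 0.001]
force: [-3.5, -1.9, 24.3]
grip_width: 36.8
grasp_force: 63.4
```

```bash
python3 held.py
```

```text
{'t': np.float64(9.35), 'tool_pos': array([482.411, 212.757,  62.995]), 'tcp_rot': array([-0.   ,  0.755,  0.656,  0.001]), 'force': array([-5.114, -3.09 , 24.23 ]), 'torque': array([-0.641,  1.09 ,  0.063])}
topz -38.7 n 734 hole in tool [  0.2  -1.  -38.7] hole world rect ((481.3272399902344, 212.9990234375), (12.139042854309082, 11.9605131149292), 65.50592803955078) tool y yaw -8.0
```

Rim height is about 40 mm, which is the collar top. The measured collar (52 mm outside) and nut (about 23 mm) still say medium, so it's probably catching on the collar wall, where clearance is 1.25 mm. I'll look closely.

```bash
python3 - <<'E'
from h import *
f=grab('wrist'); g=grab('side'); o=get_obs()
uv=lambda f,p: cv2.projectPoints(np.array(p,float).reshape(1,3),cv2.Rodrigues(f['V'][:3,:3])[0],f['V'][:3,3],f['K'],f['D'])[0].ravel()
ims=[]
for q,w in ((f,60),(g,25)):
    a=uv(q,[482,213,45]).astype(int); print(a); h=int(w*.9)
    ims.append(cv2.resize(np.ascontiguousarray(q['img'][a[1]-h:a[1]+h,a[0]-w:a[0]+w]),(400,360),interpolation=2))
im=np.hstack(ims); cv2.imwrite('pics/g.png',np.clip(im[:,:,::-1]*1.5,0,255))
E
```

```text
[252 237]
[194 137][ WARN:0@1.429] global loadsave.cpp:1063 imwrite_ Unsupported depth image for selected encoder is fallbacked to CV_8U.
```

View pics/g.png

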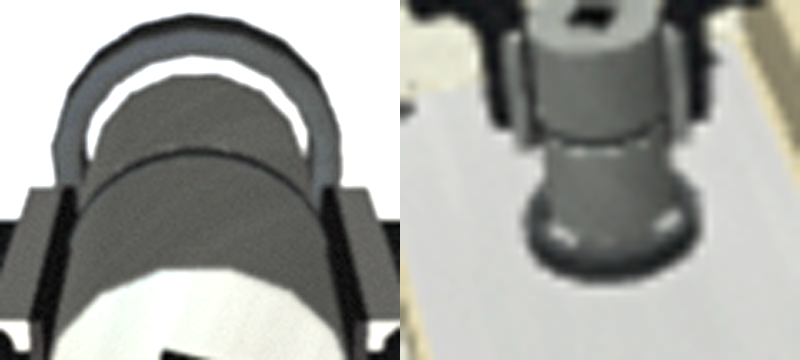

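The wrist crop shows the gap between socket and collar open on the +y side (about 3 mm at (195,65)) and even left and right. The socket sits too far to -y, so I'll shift it +y.

apply_moves(motion=[[0,0,0.3,0,1],[0,0.1,0,0,1],[0,0.06,0,0,1],[0,0,-0.2,0,1],[0,0,-0.2,0,1],[0,0,-0.1,0,1],[0,0,0,0,1],[0,0,0,0,1]])

```text
t: 10.25
tool_pos: [482.5, 213.1, 62.1]
tcp_rot: [0.0, 0.755, 0.656, 0.001]
force: [-7.3, -6.7, 37.5]
grip_width: 36.7
grasp_force: 69.7
```

apply_moves(motion=[[0,0,0.3,0,1],[0,0,0.3,0,1],[0,0,0,0,1],[0,0,0,0,1],[0,0,0,0,1],[0,0,0,0,1],[0,0,0,0,1],[0,0,0,0,1]])

```text
t: 11.05
tool_pos: [482.3, 212.9, 62.7]
tcp_rot: [0.001, 0.755, 0.656, -0.001]
force: [5.3, -3.9, -17.0]
grip_width: 36.6
grasp_force: 67.0
```

```bash
cat > rel.py <<'E'
from h import *
from scipy.optimize import least_squares
import sys
rs=float(sys.argv[1]) if len(sys.argv)>1 else 19.
o=get_obs(); t=o['tool_pos']; print({k:np.round(o[k],2) for k in ('t','tool_pos','force','torque')})
def fit(P,r=None):
    x0=[*np.median(P,0)]+([] if r else [25])
    g=lambda x: np.hypot(P[:,0]-x[0],P[:,1]-x[1])-(r or x[2])
    s=least_squares(g,x0,loss='soft_l1',f_scale=.5); return s.x.round(2),np.median(abs(g(s.x))).round(2),len(P)
for n in ('wrist','side','scene'):
    f=grab(n); C=cloud(f); X=C.reshape(-1,3); X=X[np.hypot(X[:,0]-482,X[:,1]-213)<40]
    b=np.hypot(C[:,:,0]-482,C[:,:,1]-213)<40; z=C[:,:,2]
    m=(b&(z>37.5)&(z<42)).astype(np.uint8); m=cv2.morphologyEx(m,cv2.MORPH_CLOSE,np.ones((3,3)))
    ct,_=cv2.findContours(m,1,cv2.CHAIN_APPROX_NONE); P=plane(f,np.concatenate(ct).reshape(-1,2),40)[:,:2]
    c0=np.array([481.5,213.4]); r=np.hypot(*(P-c0).T)
    for lo,hi in ((23.5,31),(14,23.5)):
        q=P[(r>lo)&(r<hi)]
        if len(q)>12: print(n,'ring',fit(q))
    R=rs
    s=X[(X[:,2]>t[2]-20)&(X[:,2]<t[2]+5)&(np.hypot(X[:,0]-t[0],X[:,1]-t[1])<R+4)]
    if n=='wrist' or 1: print(n,'socket',fit(s[:,:2],R), s[:,2].min().round(1), 'tcp',t[:2].round(1))
    top=X[(X[:,2]>t[2]+33)&(X[:,2]<t[2]+44)&(np.hypot(X[:,0]-t[0],X[:,1]-t[1])<16)]; 
    if len(top): print('  top z',np.median(top[:,2]).round(1))
E
python3 rel.py
```

```text
{'t': np.float64(11.05), 'tool_pos': array([482.31, 212.89,  62.67]), 'force': array([  5.31,  -3.89, -17.02]), 'torque': array([-0.89, -1.15, -0.02])}
wrist ring (array([481.54, 214.15,  25.3 ]), np.float64(0.16), 141)
wrist ring (array([481.09, 210.65,  20.9 ]), np.float64(0.68), 246)
wrist socket (array([481.28, 212.7 ]), np.float64(0.18), 1244) 42.7 tcp [482.3 212.9]
  top z 101.2
side ring (array([482.58, 209.25,  25.44]), np.float64(0.45), 27)
side ring (array([482.22, 214.33,  20.54]), np.float64(1.04), 28)
side socket (array([482.53, 211.18]), np.float64(0.72), 139) 42.7 tcp [482.3 212.9]
  top z 101.9
scene ring (array([485.43, 214.25,  24.81]), np.float64(0.76), 38)
scene ring (array([478.15, 212.17,  22.75]), np.float64(0.58), 30)
scene socket (array([514.17, 228.9 ]), np.float64(3.06), 70) 42.9 tcp [482.3 212.9]
  top z 100.6
```

The wrist cloud puts the socket axis 1.4 mm to -y of the collar axis, and it's wedged. I'll pull it free, shift it and retry.

apply_moves(motion=[[0,0,0.4,0,1],[0,0,0.4,0,1],[0,0,0.4,0,1],[0,0,0,0,1],[0,0,0,0,1],[0,0,0,0,1],[0,0,0,0,1],[0,0,0,0,1]])

```text
t: 12.0
tool_pos: [481.7, 214.6, 76.4]
tcp_rot: [-0.0, 0.754, 0.656, 0.0]
force: [-0.1, -0.3, -1.8]
grip_width: 36.7
grasp_force: 69.2
```

```bash
python3 rel.py
```

```text
{'t': np.float64(12.0), 'tool_pos': array([481.75, 214.6 ,  76.39]), 'force': array([-0.1 , -0.34, -1.76]), 'torque': array([ 0.01,  0.03, -0.06])}
wrist ring (array([481.5 , 214.23,  25.21]), np.float64(0.17), 158)
wrist ring (array([481.3 , 213.17,  20.69]), np.float64(0.24), 113)
wrist socket (array([480.7 , 214.56]), np.float64(0.17), 1254) 56.4 tcp [481.7 214.6]
  top z 114.9
side ring (array([482.23, 209.32,  25.59]), np.float64(0.66), 26)
side ring (array([481.4 , 214.2 ,  20.44]), np.float64(2.32), 27)
side socket (array([482.  , 213.08]), np.float64(0.76), 149) 56.5 tcp [481.7 214.6]
  top z 115.7
scene ring (array([484.53, 214.28,  24.79]), np.float64(1.28), 50)
scene ring (array([478.88, 213.38,  22.03]), np.float64(1.5), 28)
scene socket (array([512.75, 233.68]), np.float64(2.88), 71) 56.4 tcp [481.7 214.6]
  top z 114.3
```

Inner collar radius of 20.7 mm confirms the 40.5 mm collar. I'll retry with TCP at about (482.4,213.9).

apply_moves(motion=[[0.07,-0.07,0,0,1],[0,0,-0.5,0,1],[0,0,-0.4,0,1],[0,0,-0.2,0,1],[0,0,-0.2,0,1],[0,0,-0.2,0,1],[0,0,0,0,1],[0,0,0,0,1]])

```text
t: 12.95
tool_pos: [482.5, 212.8, 63.2]
tcp_rot: [-0.0, 0.755, 0.656, 0.0]
force: [-4.3, -4.3, 22.7]
grip_width: 36.9
grasp_force: 71.9
```

Both pushing and pulling leave y held near 212.8 with a -y reaction, so the nut axis lies further to -y. I'll unload, shift to -y and press again.

apply_moves(motion=[[0,0,0.25,0,1],[-0.03,-0.1,0,0,1],[-0.03,-0.1,0,0,1],[0,0,0,0,1],[0,0,-0.2,0,1],[0,0,-0.1,0,1],[0,0,0,0,1],[0,0,0,0,1]])

```text
t: 13.75
tool_pos: [482.4, 212.6, 63.2]
tcp_rot: [-0.001, 0.754, 0.656, 0.001]
force: [-4.5, 0.3, 21.2]
grip_width: 36.7
grasp_force: 72.1
```

apply_moves(motion=[[0,0,0.25,0,1],[-0.08,0,0,0,1],[-0.07,0,0,0,1],[0,0,0,0,1],[0,0,-0.2,0,1],[0,0,-0.1,0,1],[0,0,0,0,1],[0,0,0,0,1]])

```text
t: 14.55
tool_pos: [482.3, 212.6, 63.2]
tcp_rot: [0.0, 0.755, 0.656, 0.002]
force: [-1.5, 1.4, 25.2]
grip_width: 36.8
grasp_force: 72.4
```

```bash
python3 rel.py | head -6; python3 held.py | tail -1
```

```text
{'t': np.float64(14.55), 'tool_pos': array([482.27, 212.56,  63.18]), 'force': array([-1.49,  1.4 , 25.24]), 'torque': array([ 0.21,  0.33, -0.04])}
wrist ring (array([481.5 , 214.27,  25.18]), np.float64(0.18), 147)
wrist ring (array([481.16, 210.66,  21.04]), np.float64(0.88), 210)
wrist socket (array([486.36, 246.59]), np.float64(3.1), 1230) 43.2 tcp [482.3 212.6]
  top z 101.9
side ring (array([482.78, 209.62,  25.38]), np.float64(0.9), 37)
topz -38.7 n 731 hole in tool [  0.3  -1.  -38.7] hole world rect ((481.12823486328125, 212.81362915039062), (12.033312797546387, 11.965912818908691), 65.49057006835938) tool y yaw -8.0
```

apply_moves(motion=[[0,0,0,0.05,1],[0,0,0,0.05,1],[0,0,0,-0.05,1],[0,0,0,-0.05,1],[0,0,0,-0.05,1],[0,0,0,-0.05,1],[0,0,0,0.05,1],[0,0,0,0.05,1]])

```text
t: 15.55
tool_pos: [482.2, 212.5, 61.8]
tcp_rot: [0.0, 0.755, 0.656, 0.002]
force: [1.4, 1.9, 8.8]
grip_width: 36.8
grasp_force: 70.4
```

apply_moves(motion=[[0,0.1,0,0,1],[0,0.1,0,0,1],[0,0.05,0,0,1],[0.1,0,0,0,1],[0,-0.1,0,0,1],[-0.1,0,0,0,1],[0,0,0,0,1],[0,0,0,0,1]])

```text
t: 16.35
tool_pos: [482.2, 212.6, 61.7]
tcp_rot: [0.001, 0.755, 0.656, 0.001]
force: [1.7, 0.0, 10.5]
grip_width: 36.7
grasp_force: 70.7
```

```bash
python3 held.py
```

```text
{'t': np.float64(16.4), 'tool_pos': array([482.23 , 212.599,  61.727]), 'tcp_rot': array([0.001, 0.755, 0.656, 0.001]), 'force': array([ 1.856, -0.809, 11.136]), 'torque': array([-0.184, -0.451, -0.16 ])}
topz -38.6 n 732 hole in tool [  0.2  -1.  -38.6] hole world rect ((481.10137939453125, 212.8662872314453), (12.050166130065918, 12.066765785217285), 65.38401794433594) tool y yaw -8.1
```

apply_moves(motion=[[0,-0.1,-0.2,0,1],[0,0,0,0.05,1],[0,0,0,0.05,1],[0,0,-0.1,-0.05,1],[0,0,0,-0.05,1],[0,0,0,-0.05,1],[0,0,0,-0.05,1],[0,0,0,0.1,1]])

```text
t: 17.2
tool_pos: [482.3, 212.6, 59.6]
tcp_rot: [0.001, 0.755, 0.655, 0.002]
force: [0.6, 0.9, 15.9]
grip_width: 36.4
grasp_force: 71.1
```

```bash
python3 held.py
```

```text
{'t': np.float64(17.25), 'tool_pos': array([482.231, 212.549,  59.552]), 'tcp_rot': array([0.001, 0.753, 0.658, 0.002]), 'force': array([-0.267,  0.499, 17.213]), 'torque': array([ 0.006, -0.089,  0.142])}
topz -38.7 n 734 hole in tool [  0.2  -1.1 -38.7] hole world rect ((481.0936584472656, 212.75880432128906), (12.053866386413574, 12.030261993408203), 64.49251556396484) tool y yaw -7.7
```

No slip, and the rim is now inside the collar (about 36.5 mm). It fits but sticks by friction, so I'll keep working it down with small twists.

apply_moves(motion=[[0,0,-0.1,0.05,1],[0,0,-0.1,0.05,1],[0,0,-0.1,-0.05,1],[0,0,-0.1,-0.05,1],[0,0,-0.1,-0.05,1],[0,0,0,-0.05,1],[0,0,0,0.05,1],[0,0,0,0.05,1]])

```text
t: 18.05
tool_pos: [482.3, 212.6, 56.8]
tcp_rot: [-0.0, 0.755, 0.655, 0.003]
force: [-4.5, -0.8, 39.6]
grip_width: 36.9
grasp_force: 73.2
```

apply_moves(motion=[[0,0,0,0.07,1],[0,0,0,0.07,1],[0,0,0,-0.07,1],[0,0,0,-0.07,1],[0,0,0,-0.07,1],[0,0,0,-0.07,1],[0,0,0,0.07,1],[0,0,0,0.07,1]])

```text
t: 18.85
tool_pos: [482.3, 212.6, 54.8]
tcp_rot: [0.0, 0.755, 0.655, 0.002]
force: [0.3, 0.2, 18.7]
grip_width: 36.4
grasp_force: 71.4
```

```bash
python3 held.py
```

```text
{'t': np.float64(18.9), 'tool_pos': array([482.263, 212.546,  54.751]), 'tcp_rot': array([0.   , 0.754, 0.657, 0.002]), 'force': array([-0.235,  0.327, 19.934]), 'torque': array([0.07 , 0.018, 0.337])}
topz -38.7 n 735 hole in tool [  0.3  -1.1 -38.7] hole world rect ((481.0853576660156, 212.77976989746094), (12.07531452178955, 11.952674865722656), 64.22660827636719) tool y yaw -7.8
```

apply_moves(motion=[[0,0,-0.1,0.07,1],[0,0,-0.1,0.07,1],[0,0,0,-0.07,1],[0,0,0,-0.07,1],[0,0,0,-0.07,1],[0,0,0,-0.07,1],[0,0,0,0.07,1],[0,0,0,0.07,1]])

```text
t: 19.7
tool_pos: [482.3, 212.6, 53.0]
tcp_rot: [0.0, 0.755, 0.655, 0.002]
force: [-1.1, 1.3, 18.6]
grip_width: 36.4
grasp_force: 71.4
```

apply_moves(motion=[[0,0,0,0.07,1],[0,0,0,-0.07,1],[0,0,0,-0.07,1],[0,0,0,0.07,1],[0,0,0,0,1],[0,0,0,0,1],[0,0,0,0,1],[0,0,0,0,1]])

```text
t: 20.5
tool_pos: [482.2, 212.6, 52.8]
tcp_rot: [0.001, 0.754, 0.657, 0.002]
force: [0.0, 0.1, 21.1]
grip_width: 36.3
grasp_force: 71.5
```

```bash
python3 held.py; python3 - <<'E'
from h import *
f=grab('wrist'); g=grab('side')
uv=lambda f,p: cv2.projectPoints(np.array(p,float).reshape(1,3),cv2.Rodrigues(f['V'][:3,:3])[0],f['V'][:3,3],f['K'],f['D'])[0].ravel()
ims=[]
for q,w in ((f,90),(g,28)):
    a=uv(q,[482,213,60]).astype(int); h=int(w*.9)
    ims.append(cv2.resize(np.ascontiguousarray(q['img'][a[1]-h:a[1]+h,a[0]-w:a[0]+w]),(400,360),interpolation=2))
cv2.imwrite('pics/i.png',np.clip(np.hstack(ims)[:,:,::-1]*1.4,0,255).astype(np.uint8))
g=grab('scene')
for n,q in (('side',grab('side')),('scene',g)):
    C=cloud(q); 
    for k,(x,y) in {'S':(545.5,-262),'L':(530,-334)}.items():
        p=C[(np.hypot(C[:,:,0]-x,C[:,:,1]-y)<14)&(C[:,:,2]>55)]; print(n,k,len(p),np.median(p,0).round(1))
E
```

```text
{'t': np.float64(20.55), 'tool_pos': array([482.268, 212.646,  52.828]), 'tcp_rot': array([0.001, 0.754, 0.657, 0.002]), 'force': array([-0.366, -0.424, 21.891]), 'torque': array([-0.106,  0.189,  0.557])}
topz -38.7 n 733 hole in tool [  0.3  -1.  -38.7] hole world rect ((481.1504821777344, 212.9351806640625), (12.065875053405762, 11.881455421447754), 65.63985443115234) tool y yaw -7.9
side S 206 [ 545.2 -263.1   67.3]
side L 275 [ 530.2 -334.1   68.1]
scene S 77 [ 547.  -260.8   66.2]
scene L 66 [ 529.4 -333.5   66.1]
```

View pics/i.png

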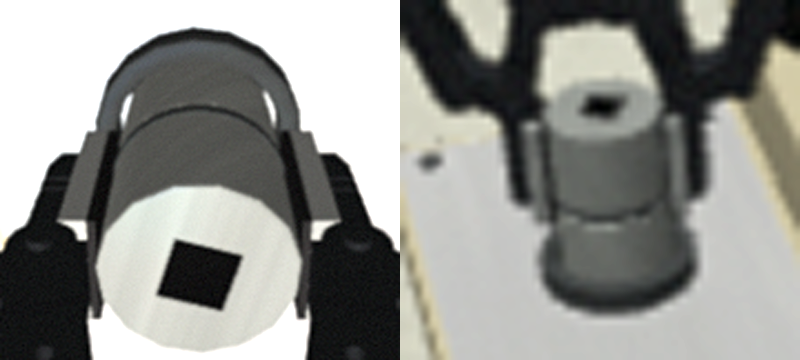

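The pictures show the socket sunk inside the collar and upright, at (200,110) on the left and (610,250) on the right. TCP is at 52.8 mm, exactly the height expected for the rim on the plate, and the grip force is 71 N. The other two sockets are standing in the tray with their tops at about 67 mm.

```bash
python3 -c "from bench import hand_in; print(hand_in())"
```

```text
the job is handed in; nothing more can be done
None
```

The medium socket fits the nut (23 mm): it is fully down and upright on it, still gripped at about 71 N, and the job is handed in; the small and large sockets were never moved from the tray, since the medium was the only one I tried after the collar and nut measured as the 23 mm size.

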